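# Set the roller mixer to speed five and start it

## Robot

A 6-joint arm with a two-finger parallel gripper is mounted at the origin on the work surface. World frame = base frame: x ahead of the robot, y to its left, z up, the work surface at z = 0. Lengths are in m, angles in rad, forces in N, time in s.
With the tool pointing down it reaches from about 0.375 to 0.9 m from the base axis. Payload 3.1 kg.
Tool frame: the origin (TCP) lies at the centre of the arm's flange, where the gripper is bolted on; the fingertips stand 173 mm ahead of it and the grasp point (between the pads) lies 155 mm ahead of it (tip_extent is the distance from the TCP to the fingertips, in m); z points along the fingers, y is the direction in which the jaws open and shut (so a half turn about z gives the same grasp; the last joint's range is limited). The gripper opens to 85 mm and grips with 20 to 120 N. Pads are 22 mm wide; open, the fingers measure 114 mm over their backs; the gripper's body (76 mm by 85 mm) begins 54 mm behind the grasp point. The pads swing forward as they close: fully open they stand 13 mm farther back than shut.
Start: joints at [-1.347, 0.527, 1.433, -0, 1.181, -0.178], TCP at [0.245, -0.575, 0.405] pointing down, gripper open.
Joint ranges: [-3.08, 3.08], [-0.75, 2.2], [0.22, 2.44], [-1.43, 4.57], [0, 2.65], [-2.85, 2.85]. Speed limits (rad/s): [2.79, 2.79, 3.14, 3.14, 3.14, 3.14].

## Interface

Orientations are given as a unit quaternion [x, y, z, w].
In Python, from station import sense, snapshot, sign_off, tip_extent gives the robot as it stands. The module is installed in compiled form; this text tells all that it offers.
- The arm moves only by the tool servo_tool, never from a script. Its argument "rows" is a list of rows, each a list of 3 entries, a list of its own where there are three numbers: the shift along the tool's x, y, z in mm, then the turn about the tool's z in degrees, then the opening, from -1 (shut) to 1 (fully open), so that 0 is half open. A call has 1 to 8 rows; each row is the pose to reach, as a shift and turn from the pose measured when the call began, along the tool's axes at that moment; what a row does not reach only later rows make up. A row lasts 1/10 s, in which the tool goes at most 50 mm and 8.59 degrees, less where a joint would pass 70% of its speed; a pose out of reach is approached as far as the arm can. A call with a gripper value outside its range is refused whole. The fingers move at their own pace and stop on an object; "force" is the grip in N (left out, the last holds). Time passes only in rows, so rows that repeat a pose let the fingers close. It gives the time, the measured TCP pose, the force and the opening at its end, in the units of the state.
- sense(): the state, without advancing time (a new reading comes with each control period).
- snapshot(name): name is "side" or "top" or "wrist"; returns a dict with "image" (400x640x3 uint8, blue, green, red), "z_map" (400x640 float32, m along the optical axis (not along the pixel's ray), 0 where there is no reading), "vertical_fov" (degrees; the focal length in pixels is half the picture's height over the tangent of half this angle, whatever the lens; pixels are square), "cx", "cy" (the principal point, pixels), "k1" (the pictures are not rectified: a ray, as slopes to the right and down, at radius r is drawn at 1 + k1 r^2 times it, then the intrinsics apply), "cam_to_world" (4x4, takes a point from camera to world coordinates). Camera axes: x right, y down, z forward; pixel columns grow to the right and rows downward; lengths in m; the calibration is good to about 2 mm. A picture is of the moment at which its call begins.
- sign_off(): hands the job in, once; it reports no verdict.
The state is a dict: "t": time; "q": joint angles; "qd": joint speeds; "tau": joint torques, N m; "tcp_pos": TCP position; "tool_rot": TCP orientation; "force": force on the tool from outside, world axes, zero at the start; "ft_torque": the same for the moment, N m; "finger_gap": opening from 0.0 (shut) to 1.0 (fully open).
Only numpy, scipy, OpenCV 4.12 (cv2) and the standard library are available. Lean on these libraries where they do the work, as an engineer would, in place of code of your own. Each camera call takes 0.05 s, during which the arm holds its last target. There are 200 camera calls.

## Task

Push the mixer's selector bar round with a fingertip, click by click, until it rests on speed 5 (the fifth dot, counting from the smallest), then press the round start key fully down and let it come up again. Push the bar from one side at a time, never pinching it; do not start the mixer at any other speed, do not press the square stop key, and leave the tubes, jar and everything else where they are.

Things in the scene. Friction and masses are not known exactly. Their poses are not given: they have to be found in the camera images.
- mixer: Fixed bench roller mixer, 310 mm deep (x), 360 mm wide (y). Origin on the table under its control deck; x points to its rear (away from the robot at yaw 0), y to its left. Flat deck 60 mm above the origin, x = -75 to 80 mm; behind it the roller bed, up to 85 mm high, with two loose tubes. On the deck: selector (axis at x 0, y 30 mm), two keys to its right, a loose jar to its left.
- scale (a point): Point on the selector axis at deck height, centre of the speed scale: seven black dots flat on the deck on a circle of 56 mm radius, 30 degrees apart, growing in size clockwise: speed 1 (smallest) on the mixer's +y side of the axis, speed 4 on its +x side, speed 7 (largest) on its -y side.
- selector (a joint): Selector angle, rad, clockwise from above; a detent every 0.5236: speed 1 = 0, 2 = 0.524, 3 = 1.047, 4 = 1.571, 5 = 2.094, 6 = 2.618, 7 = 3.142, end stops just beyond. The bar points along the mixer's +y at 0, +x at 1.571. A spring holds each detent; past half-way the bar snaps on ahead of the finger. About 2 to 5 N at the bar's outer part. Starts at speed 1, 2 or 3.
- selector_axis (a point): On the selector's vertical axis at the top of its bar, 41 mm above the deck. Black disc 52 mm across, top 11 mm above the deck, with an upright bar across it, 12 mm wide, from 11 to 41 mm above the deck, reaching 44 mm from the axis at the pointing end (white line on top) and 22 mm at the other.
- bar_tip (a point): Pointing end of the bar: middle of its upper outer edge, 44 mm from the axis. The bar is two 6 mm halves side by side, left and right of its middle line; fingers pressing on both halves at once (over 1 N each) count as pinching it.
- round_key (a joint): Travel of the round start key, m: 0 up, 0.006 fully down. Spring, 2 N to start, 5 N fully down; comes up by itself.
- round_key_top (a point): Centre of the top of the round start key: black, 28 mm across, its top 16 mm above the deck when up, on a 42 mm square grey base. It lies right of the selector, in either the front or the rear of two places 70 mm apart, the square key in the other.
- square_key (a joint): Travel of the square stop key, m: 0 up, 0.006 down. Same spring.
- square_key_top (a point): Centre of the top of the square stop key: black, 26 by 26 mm, same height and base as the round key. Not to be pressed.
- jar: Loose specimen jar, 44 mm across, 48 mm high, standing on the left of the deck; origin under its centre. To be left alone.
- tube_a: Loose capped tube, 16 mm across, 100 mm long, lying on the rollers nearest the deck; origin under its middle. To be left alone.
- tube_b: Loose capped tube like the other, on the rollers one row further back. To be left alone.
- rack: Loose blue rack with tubes, 144 x 78 mm, 96 mm high with its tubes, on the table at the left; origin under its centre. To be left alone.
- reagent: Loose reagent bottle, 64 mm across, 150 mm high, on the table at the right; origin under its centre. To be left alone.
- beaker: Loose open glass beaker, 70 mm across, 85 mm high, on the table at the right; origin under its centre. To be left alone.
- tip_box: Loose grey open box, 120 x 80 x 60 mm, on the table at the left; origin under its centre. To be left alone.
- marker: Loose marker pen, 140 mm long, 12 mm thick, lying on the table in front at the right; origin 20 mm from its middle, on the underside. To be left alone.

How it is judged:
By the outcome, as a careful person would: the job done as asked, in the order asked, and still so for the second after the job is handed in, with the robot touching nothing.
It also fails if it takes over 45 s, if anything falls off the work surface, if the arm or the gripper's body presses on something with over 40 N, if the wrist force passes 120 N, or if a joint passes its speed limit or range.

## Working session

There is one attempt and no reset: what is moved stays moved. The work goes in short steps, Python scripts to look and compute and a tool call to move; the robot and the scene stay as the last step left them, time stands still between calls to the robot, and variables do not carry over. Pictures are saved under pics/ and viewed, about 8 in all and at most 12, crops included, and the job is handed in when it is done.

Besides the shell and the picture viewer there is one more tool, called after "Emit:" by a JSON object that holds its "op" and its "data". servo_tool: Moves the arm, as the interface text tells. Its arguments: {"type":"object","properties":{"rows":{"type":"array"},"force":{"type":"number"}},"required":["rows"]}

```bash
mkdir -p pics; cat > h.py <<'E'
import numpy as np, cv2
from station import sense, snapshot, sign_off, tip_extent
def K(s):
    f=200/np.tan(np.radians(s["vertical_fov"])/2); return f
def ray(s,u,v):
    f=K(s); d=np.array([[[ (u-s["cx"])/f,(v-s["cy"])/f ]]])
    p=cv2.undistortPoints(d,np.eye(3),np.array([s["k1"],0,0,0.]))[0,0]
    return np.array([p[0],p[1],1.])
def onplane(s,u,v,z):
    T=np.array(s["cam_to_world"]); r=T[:3,:3]@ray(s,u,v); o=T[:3,3]
    return o+r*(z-o[2])/r[2]
def bydepth(s,u,v):
    T=np.array(s["cam_to_world"]); return T[:3,:3]@(ray(s,u,v)*s["z_map"][int(v),int(u)])+T[:3,3]
E
python3 - <<'E'
from h import *
s=sense(); print(s, tip_extent if not callable(tip_extent) else tip_extent())
for n in ("top","side"):
    p=snapshot(n); cv2.imwrite(f"pics/{n}0.png",p["image"]); np.save(f"{n}0.npy",p,allow_pickle=True)
    print(n,{k:v for k,v in p.items() if k not in("image","z_map")})
E
```

```text
{'t': 0.0, 'q': array([-1.34650240e+00,  5.28456601e-01,  1.43388504e+00, -2.54181241e-06,
        1.18143578e+00, -1.78518165e-01]), 'qd': array([ 0.00145962, -0.00067357,  0.00097609,  0.00080735,  0.00125436,
       -0.00034207]), 'tau': array([ 4.50089046e-04, -4.42340863e+01, -1.78024614e+01, -4.06588797e-04,
        8.13360763e-03, -1.32188779e-05]), 'tcp_pos': array([ 0.24494294, -0.57462856,  0.40374459]), 'tool_rot': array([ 9.79785590e-01,  2.00047508e-01, -2.61751777e-05, -1.09207356e-03]), 'force': array([-0.98707635,  0.85105023,  0.82003108]), 'ft_torque': array([-0.01263514,  0.03543436,  0.00122612]), 'finger_gap': 1.0023402100113914} 0.1734
top {'vertical_fov': 53.727424177124504, 'cx': 319.6596568634112, 'cy': 199.1487159567059, 'k1': -0.03751525176955405, 'cam_to_world': array([[-0.01252492, -0.99398785,  0.1087717 ,  0.41124618],
       [-0.99981184,  0.0108378 , -0.01608802,  0.01099357],
       [ 0.01481245, -0.10895274, -0.99393656,  1.135247  ],
       [ 0.        ,  0.        ,  0.        ,  1.        ]])}
side {'vertical_fov': 53.07063413495613, 'cx': 321.68381223385103, 'cy': 196.46960409123173, 'k1': 0.007291832410715634, 'cam_to_world': array([[-0.99454273, -0.07202211,  0.07548233,  0.45130742],
       [-0.10402176,  0.62895142, -0.77045415,  0.84498238],
       [ 0.00801501, -0.77410137, -0.63301092,  0.78460097],
       [ 0.        ,  0.        ,  0.        ,  1.        ]])}
```

View pics/top0.png

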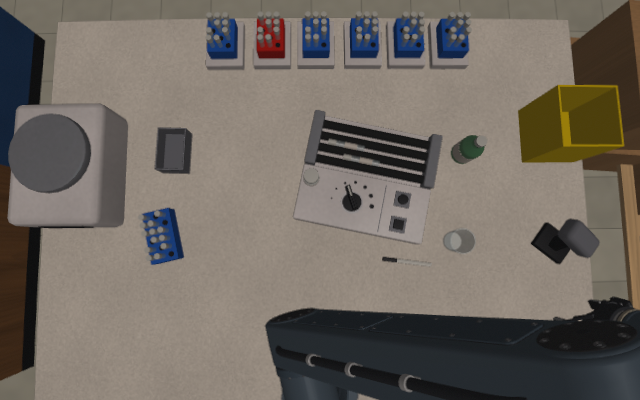

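```bash
python3 - <<'E'
from h import *
p=np.load("top0.npy",allow_pickle=True).item()
im=p["image"][150:250,285:445]; cv2.imwrite("pics/c1.png",cv2.resize(im,None,fx=5,fy=5,interpolation=cv2.INTER_CUBIC))
g=cv2.cvtColor(p["image"],cv2.COLOR_BGR2GRAY)
b=(g<70).astype(np.uint8)
n,l,st,c=cv2.connectedComponentsWithStats(b)
for i in range(1,n):
    x,y=c[i]
    if 290<x<440 and 160<y<245 and st[i,4]>1: print(c[i].round(1),st[i],onplane(p,x,y,.06).round(4),bydepth(p,x,y).round(4))
E
```

```text
[309.7 162.9] [305 162  10   3  18] [0.63   0.0198 0.06  ] [0.6254 0.0196 0.0825]
[355.  181.8] [354 181   3   2   4] [ 0.5761 -0.1045  0.06  ] [ 0.576  -0.1044  0.0608]
[345.  182.5] [345 182   1   2   2] [ 0.5743 -0.0768  0.06  ] [ 0.5745 -0.0769  0.0587]
[351.2 200.5] [343 185  18  26 284] [ 0.5243 -0.0928  0.06  ] [ 0.5203 -0.0891  0.0976]
[364.8 186.6] [364 186   3   2   5] [ 0.5623 -0.1312  0.06  ] [ 0.5626 -0.1314  0.0585]
[370.5 195.1] [369 194   4   3   8] [ 0.5385 -0.1464  0.06  ] [ 0.5387 -0.1466  0.0585]
[402.5 199. ] [397 194  12  11  97] [ 0.5268 -0.2346  0.06  ] [ 0.5249 -0.2306  0.0775]
[371.2 206. ] [370 205   4   3  10] [ 0.5085 -0.1475  0.06  ] [ 0.5083 -0.1472  0.0619]
[398. 224.] [393 219  11  11 106] [ 0.4581 -0.2197  0.06  ] [ 0.4576 -0.217   0.0723]
```

View pics/c1.png

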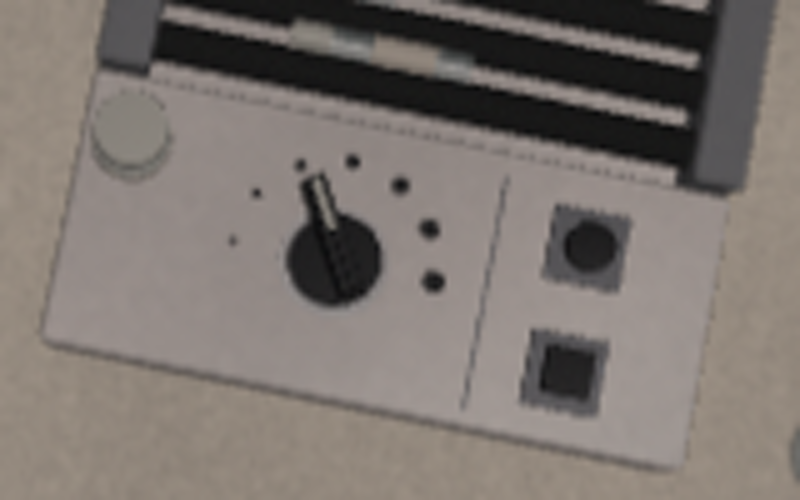

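```bash
cat >> h.py <<'E'
from scipy.spatial.transform import Rotation as Rr
def fit(P,ks,r=.056):
    # P points, ks speeds; Kabsch: returns centre, mixer yaw, residuals mm
    a=np.radians(90-30*(np.array(ks)-1)); M=r*np.c_[np.cos(a),np.sin(a)]; P=np.array(P)[:,:2]
    A=P-P.mean(0);B=M-M.mean(0)
    yaw=np.arctan2((B[:,0]*A[:,1]-B[:,1]*A[:,0]).sum(),(A*B).sum())
    R=np.array([[np.cos(yaw),-np.sin(yaw)],[np.sin(yaw),np.cos(yaw)]])
    c=P.mean(0)-R@M.mean(0); return c,yaw,R,(P-(M@R.T+c))*1000
def totool(target,s=None):
    s=s or sense(); R=Rr.from_quat(s["tool_rot"]).as_matrix()
    return (R.T@(np.array(target)-s["tcp_pos"])*1000).round(1), np.degrees(np.arctan2(R[1,0],R[0,0])).round(1)
E
python3 - <<'E'
from h import *
p=np.load("top0.npy",allow_pickle=True).item()
px=[(331.6,198),(336.2,188.6),(345,182.5),(355,181.8),(364.8,186.6),(370.5,195.1),(371.2,206)]
P=[onplane(p,u,v,.06) for u,v in px]
c,yaw,R,res=fit(P,range(1,8)); print(c,np.degrees(yaw),res.round(1))
k=onplane(p,402.5,199,.076);print("round",k,(R.T@(k[:2]-c)).round(4)); k=onplane(p,398,224,.076);print("sq",k,(R.T@(k[:2]-c)).round(4))
bt=onplane(p,285+320/5,150+177/5,.101)[:2]; d=R.T@(bt-c);print("bar tip",bt,d,"speed",1+(90-np.degrees(np.arctan2(d[1],d[0])))/30)
print(totool([*c,.40]))
E
```

```text
[ 0.52064686 -0.09353701] -11.902396296307545 [[-0.5 -0.5]
 [-0.4 -0.4]
 [ 0.4 -0.7]
 [ 0.5  0.6]
 [ 0.  -0.3]
 [ 0.5  0.4]
 [-0.6  0.8]]
round [ 0.52512102 -0.23084523  0.076     ] [ 0.0327 -0.1334]
sq [ 0.45754832 -0.21627857  0.076     ] [-0.0364 -0.1331]
bar tip [ 0.5602187  -0.08393524] [0.03674075 0.01755684] speed 3.148628561075567
(array([ 442.2, -334.5,    4.6]), np.float64(23.1))
```

Emit:
{"op": "servo_tool", "data": {"rows": [[[45,-34,0],5,-1],[[90,-68,0],5,-1],[[130,-100,0],5,-1],[[170,-130,0],5,-1],[[210,-160,0],5,-1],[[250,-190,0],5,-1],[[290,-220,0],5,-1],[[330,-250,0],5,-1]], "force": 60}}

```text
t: 0.9
tcp_pos: [0.4439, -0.2257, 0.4042]
tool_rot: [0.988, 0.157, -0.0, -0.001]
force: [0.7, -0.5, -0.4]
finger_gap: 0.002
```

```bash
python3 -c "
from h import *
print(totool([.5418,-.0519,.40]),sense()['tcp_pos'],sense()['finger_gap'])"
```

```text
(array([ 146.9, -134.9,    4.5]), np.float64(18.1)) [ 0.44393522 -0.22571567  0.40423068] 0.0018521628832620267
```

Emit:
{"op": "servo_tool", "data": {"rows": [[[35,-32,0],0,-1],[[70,-64,0],0,-1],[[105,-96,0],0,-1],[[135,-125,0],0,-1],[[147,-135,20],0,-1],[[147,-135,50],0,-1],[[147,-135,60],0,-1],[[147,-135,60],0,-1]]}}

```text
t: 1.7
tcp_pos: [0.5411, -0.0516, 0.3428]
tool_rot: [0.988, 0.157, -0.002, -0.002]
force: [0.8, 0.1, -0.1]
finger_gap: 0.001
```

```bash
python3 - <<'E'
from h import *
print(totool([.5418,-.0519,.40]),sense()['tcp_pos'])
w=snapshot("wrist"); np.save("w1.npy",w,allow_pickle=True); cv2.imwrite("pics/w1.png",w["image"])
T=w["cam_to_world"];print(T)
def proj(X):
    r=T[:3,:3].T@(np.array(X)-T[:3,3]); q=cv2.projectPoints(r.reshape(1,1,3),np.zeros(3),np.zeros(3),np.array([[K(w),0,w["cx"]],[0,K(w),w["cy"]],[0,0,1]]),np.array([w["k1"],0,0,0.]))[0].ravel(); return q.round()
print(proj([.5206,-.0935,.101]),proj([.525,-.231,.076]), proj([.5418,-.0519,.1725]))
E
```

```text
(array([  0.3,   0.2, -57.2]), np.float64(18.1)) [ 0.54111598 -0.05156674  0.342826  ]
[[ 0.30990745 -0.91502277 -0.25824542  0.6054899 ]
 [-0.95075172 -0.29977786 -0.07876798 -0.03131553]
 [-0.00534177  0.26993807 -0.96286287  0.31204915]
 [ 0.          0.          0.          1.        ]]
[372. 258.] [533. 289.] [323. 260.]
```

View pics/w1.png

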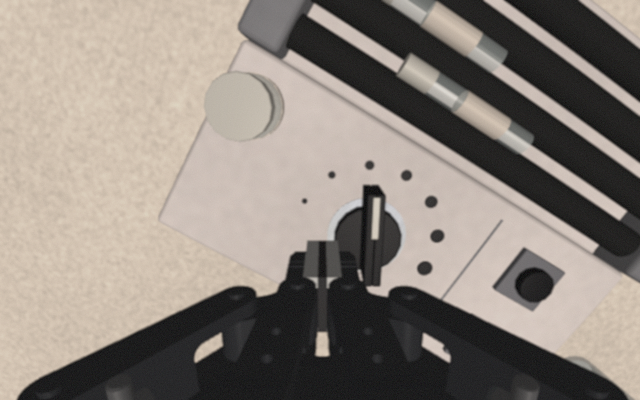

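Emit:
{"op": "servo_tool", "data": {"rows": [[[0,0,30],0,-1],[[0,0,60],0,-1],[[0,0,85],0,-1],[[0,0,90],0,-1],[[0,5,90],0,-1],[[0,10,90],0,-1],[[0,13,90],0,-1],[[0,15,90],0,-1]]}}

```text
t: 2.55
tcp_pos: [0.5467, -0.0661, 0.2555]
tool_rot: [0.988, 0.156, 0.001, -0.002]
force: [1.3, 4.0, 2.5]
finger_gap: 0.0
```

Emit:
{"op": "servo_tool", "data": {"rows": [[[0,1,0],0,-1],[[0,2,0],0,-1],[[0,3,0],0,-1],[[0,3,0],0,-1]]}}

```text
t: 2.95
tcp_pos: [0.5479, -0.0692, 0.2558]
tool_rot: [0.988, 0.156, 0.001, -0.001]
force: [-0.2, 1.6, 1.0]
finger_gap: -0.002
```

```bash
python3 - <<'E'
from h import *
s=sense();print(s['tcp_pos'],s['force'],totool([.5206,-.0935,.25]))
w=snapshot("wrist"); np.save("w2.npy",w,allow_pickle=True); cv2.imwrite("pics/w2.png",w["image"][120:400,160:540])
E
```

```text
[ 0.54791236 -0.06920996  0.25575719] [-0.24505361  1.6447821   1.04250159] (array([-33.5,  14.7,   5.7]), np.float64(18.0))
```

View pics/w2.png

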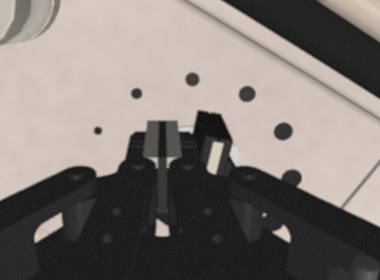

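Emit:
{"op": "servo_tool", "data": {"rows": [[[0,1,3],0,-1],[[0,2,3],0,-1],[[0,3,3],0,-1],[[0,4,3],0,-1],[[0,4,3],0,-1]]}}

```text
t: 3.5
tcp_pos: [0.5492, -0.0734, 0.2526]
tool_rot: [0.988, 0.156, 0.001, -0.001]
force: [0.7, -0.2, -0.5]
finger_gap: -0.003
```

Emit:
{"op": "servo_tool", "data": {"rows": [[[0,1,0],2,-1],[[0,2,0],4,-1],[[0,3,0],5,-1],[[0,3,0],5,-1]]}}

```text
t: 3.9
tcp_pos: [0.5502, -0.0765, 0.2526]
tool_rot: [0.994, 0.113, 0.001, -0.001]
force: [-0.4, 0.9, 1.0]
finger_gap: -0.0
```

```bash
python3 - <<'E'
from h import *
s=sense();print(s['tcp_pos'],s['force'],totool([.5206,-.0935,.25]))
w=snapshot("wrist"); cv2.imwrite("pics/w3.png",w["image"][120:400,160:540])
E
```

```text
[ 0.55018758 -0.07647588  0.25260995] [-0.36123021  0.85754161  1.02028219] (array([-32.7,  10. ,   2.5]), np.float64(13.0))
```

View pics/w3.png

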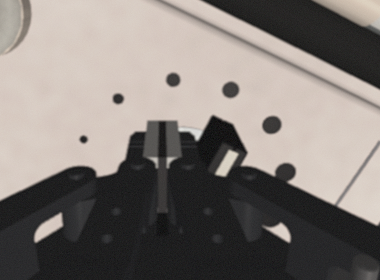

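```bash
cat >> h.py <<'E'
def barspeed(w,c=np.array([.5206,-.0935]),yaw=np.radians(-11.9)):
    # white line on bar top: bright pixels whose plane-.101 point lies within 46 mm of axis and whose depth says z~.101
    T=np.array(w["cam_to_world"]); im=w["image"].min(2); pts=[]
    for v,u in zip(*np.nonzero((im>120)&(w["z_map"]>0))):
        q=bydepth(w,u,v)
        if abs(q[2]-.101)<.006 and np.hypot(*(q[:2]-c))<.048: pts.append((q[0],q[1],u,v))
    pts=np.array(pts)
    if len(pts)<8: return len(pts)
    m=pts.mean(0); d=m[:2]-c; l=cv2.fitLine(pts[:,:2].astype(np.float32),cv2.DIST_L2,0,.001,.001).ravel()
    a=np.degrees(np.arctan2(d[1],d[0])-yaw); b=np.degrees(np.arctan2(l[1],l[0])-yaw)
    return len(pts),m.round(3),"speed by centroid",round(1+(90-a)/30,2),"by line",round(1+((90-b)%180)/30,2)
E
python3 - <<'E'
from h import *
for f in ("w1.npy","w2.npy"): print(barspeed(np.load(f,allow_pickle=True).item()))
print(barspeed(snapshot("wrist"))); print(barspeed(snapshot("top")));print(barspeed(snapshot("side")))
E
```

```text
(288, array([ 5.47000e-01, -8.60000e-02,  3.75413e+02,  2.19330e+02]), 'speed by centroid', np.float64(3.06), 'by line', np.float64(2.99))
(333, array([ 5.56000e-01, -8.90000e-02,  3.74649e+02,  2.76856e+02]), 'speed by centroid', np.float64(3.38), 'by line', np.float64(3.33))
(312, array([ 5.57000e-01, -1.00000e-01,  3.82718e+02,  2.82019e+02]), 'speed by centroid', np.float64(3.94), 'by line', np.float64(6.4))
0
0
```

```bash
python3 - <<'E'
from h import *
c=np.array([.5206,-.0935]); print(sense()['q'][5])
for b,h in((-5,26),(-11.9,22.5),(-17,20.6),(-21,20.6),(-24,20.6),(-27,20.6),(-29,20.6)):
    t=np.radians(b); p=c+.032*np.array([np.cos(t),np.sin(t)])+h/1000*np.array([-np.sin(t),np.cos(t)])
    v,y=totool([*p,.2515]); print(b,v,"turn",round(y-b,1))
E
```

```text
1.002298748991318
-5 [ 5.8 -4.7  1.1] turn 18.0
-11.9 [5.9 3.2 1.1] turn 24.9
-17 [5.4 8.3 1.1] turn 30.0
-21 [ 5.4 11.   1.1] turn 34.0
-24 [ 5.3 13.   1.1] turn 37.0
-27 [ 5.1 15.   1.1] turn 40.0
-29 [ 4.9 16.3  1.1] turn 42.0
```

Emit:
{"op": "servo_tool", "data": {"rows": [[[3,-5,1],8,-1],[[6,-5,1],16,-1],[[6,-3,1],22,-1],[[6,3,1],25,-1],[[5.5,8,1],30,-1],[[5.5,9.5,1],32,-1],[[5.5,11,1],34,-1],[[5.5,11,1],34,-1]]}}

```text
t: 4.9
tcp_pos: [0.558, -0.0856, 0.2516]
tool_rot: [0.983, -0.182, 0.001, -0.001]
force: [0.7, 1.4, 0.2]
finger_gap: -0.001
```

```bash
python3 - <<'E'
from h import *
s=sense();print(s['tcp_pos'],s['force'])
print(barspeed(snapshot("wrist")))
c=np.array([.5206,-.0935])
for b,h in((-23,20.6),(-25,20.6),(-27,20.6),(-29,20.6)):
    t=np.radians(b); p=c+.032*np.array([np.cos(t),np.sin(t)])+h/1000*np.array([-np.sin(t),np.cos(t)])
    v,y=totool([*p,.2515]); print(b,v,"turn",round(y-b,1))
E
```

```text
[ 0.5580061  -0.08559928  0.25160446] [0.70523956 1.3666143  0.23821034]
(352, array([ 5.55000e-01, -1.06000e-01,  3.73284e+02,  2.77136e+02]), 'speed by centroid', np.float64(4.26), 'by line', np.float64(4.25))
-23 [0.6 1.3 0.1] turn 2.0
-25 [1.3 2.5 0.1] turn 4.0
-27 [1.9 3.7 0.1] turn 6.0
-29 [2.5 4.9 0.1] turn 8.0
```

Emit:
{"op": "servo_tool", "data": {"rows": [[[0.5,1.5,0],2,-1],[[1.5,2.5,0],4,-1],[[2,3.5,0],6,-1],[[2.5,5,0],8,-1],[[2.5,5,0],8,-1]]}}

```text
t: 5.45
tcp_pos: [0.5585, -0.0912, 0.2516]
tool_rot: [0.968, -0.25, 0.0, -0.001]
force: [-0.1, -0.6, -0.2]
finger_gap: 0.0
```

```bash
python3 - <<'E'
from h import *
s=sense();print(s['tcp_pos'],s['force'])
print(barspeed(snapshot("wrist")))
E
```

```text
[ 0.55851363 -0.09123778  0.25159344] [-0.09138988 -0.59245428 -0.17528084]
(375, array([ 5.52000e-01, -1.11000e-01,  3.75157e+02,  2.76960e+02]), 'speed by centroid', np.float64(4.59), 'by line', np.float64(4.68))
```

```bash
python3 - <<'E'
from h import *
w=snapshot("wrist");print(sense()['t'],barspeed(w))
E
```

```text
5.55 (371, array([ 5.52000e-01, -1.11000e-01,  3.75677e+02,  2.77189e+02]), 'speed by centroid', np.float64(4.6), 'by line', np.float64(4.65))
```

Emit:
{"op": "servo_tool", "data": {"rows": [[[0.5,1,0],1,-1],[[0.5,1.5,0],2,-1],[[0.5,1.5,0],2,-1]]}}

```text
t: 5.85
tcp_pos: [0.5581, -0.0928, 0.2516]
tool_rot: [0.964, -0.267, 0.0, -0.001]
force: [0.4, 0.2, -0.4]
finger_gap: -0.004
```

```bash
python3 - <<'E'
from h import *
s=sense();print(s['tcp_pos'],s['force'])
w=snapshot("wrist"); cv2.imwrite("pics/w4.png",w["image"][120:400,160:540])
print(barspeed(w))
E
```

```text
[ 0.55809321 -0.09276093  0.25156354] [ 0.36855159  0.20498392 -0.39267811]
(360, array([ 5.48000e-01, -1.18000e-01,  3.91853e+02,  2.76972e+02]), 'speed by centroid', np.float64(5.01), 'by line', np.float64(5.31))
```

View pics/w4.png

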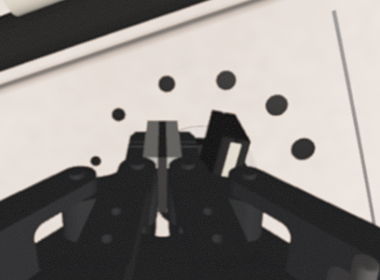

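Emit:
{"op": "servo_tool", "data": {"rows": [[[0,-10,0],0,-1],[[0,-15,-5],0,-1],[[0,-15,-40],0,-1],[[0,-15,-80],0,-1],[[0,-15,-80],0,-1]]}}

```text
t: 6.4
tcp_pos: [0.5679, -0.0799, 0.337]
tool_rot: [0.964, -0.266, 0.006, -0.001]
force: [0.5, 0.3, 0.5]
finger_gap: -0.001
```

```bash
python3 - <<'E'
from h import *
w=snapshot("wrist");print(barspeed(w)); print(totool([.525,-.231,.30]))
np.save("w5.npy",w,allow_pickle=True)
g=w["image"].max(2)
n,l,st,c=cv2.connectedComponentsWithStats((g<60).astype(np.uint8))
for i in range(1,n):
    if 60<st[i,4]<6000:
        q=onplane(w,*c[i],.076); 
        if np.hypot(q[0]-.49,q[1]+.22)<.08: print(c[i],st[i],q.round(4))
E
```

```text
(332, array([ 5.42000e-01, -1.13000e-01,  3.88747e+02,  2.29627e+02]), 'speed by centroid', np.float64(5.02), 'by line', np.float64(4.99))
(array([ 41.3, 151.5,  34.5]), np.float64(-30.8))
[545.17763158 147.79342105] [522 130  43  38 760] [ 0.5284 -0.2325  0.076 ]
[557.46230008 238.01751714] [ 536  218   43   41 1313] [ 0.4616 -0.2163  0.076 ]
[535.15969582 298.98479087] [515 288  41  24 526] [ 0.4228 -0.1835  0.076 ]
```

Emit:
{"op": "servo_tool", "data": {"rows": [[[11,38,0],0,-1],[[22,76,0],0,-1],[[33,114,0],0,-1],[[43,151,0],0,-1],[[43,151,20],0,-1],[[43,151,50],0,-1],[[43,151,68],0,-1],[[43,151,68],0,-1]]}}

```text
t: 7.25
tcp_pos: [0.5257, -0.2304, 0.263]
tool_rot: [0.964, -0.266, 0.0, -0.002]
force: [0.4, 0.4, -0.1]
finger_gap: 0.001
```

```bash
python3 - <<'E'
from h import *
s=sense();print(s['tcp_pos'],s['force'],totool([.527,-.232,.2434]))
w=snapshot("wrist"); cv2.imwrite("pics/w6.png",w["image"][120:400,100:540])
E
```

```text
[ 0.52567639 -0.23044888  0.26302164] [ 0.36985699  0.38780055 -0.09380358] (array([ 2. ,  0.7, 19.6]), np.float64(-30.9))
```

View pics/w6.png

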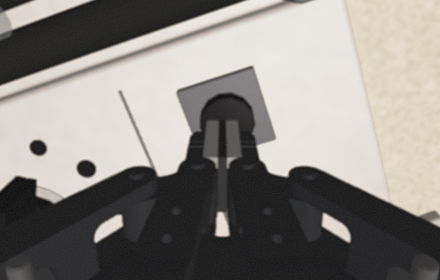

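Emit:
{"op": "servo_tool", "data": {"rows": [[[2,1,6],0,-1],[[2,1,11],0,-1],[[2,1,14],0,-1],[[2,1,16],0,-1],[[2,1,18],0,-1],[[2,1,19],0,-1],[[2,1,19],0,-1]]}}

```text
t: 8.0
tcp_pos: [0.5277, -0.2326, 0.246]
tool_rot: [0.964, -0.266, 0.002, -0.002]
force: [-0.6, 1.0, 3.3]
finger_gap: -0.003
```

Emit:
{"op": "servo_tool", "data": {"rows": [[[0,0,1.5],0,-1],[[0,0,3],0,-1],[[0,0,4],0,-1],[[0,0,4.5],0,-1],[[0,0,5],0,-1],[[0,0,5],0,-1]]}}

```text
t: 8.6
tcp_pos: [0.5277, -0.2325, 0.2433]
tool_rot: [0.964, -0.266, 0.002, -0.002]
force: [-4.4, 2.2, 18.6]
finger_gap: 0.002
```

Emit:
{"op": "servo_tool", "data": {"rows": [[[0,0,-2],0,-1],[[0,0,-6],0,-1],[[0,0,-15],0,-1],[[0,0,-40],0,-1],[[0,0,-80],0,-1],[[0,0,-100],0,-1],[[0,0,-100],0,-1]]}}

```text
t: 9.3
tcp_pos: [0.5282, -0.2334, 0.3465]
tool_rot: [0.964, -0.266, 0.006, -0.0]
force: [1.2, 0.1, -0.9]
finger_gap: -0.003
```

Emit:
{"op": "servo_tool", "data": {"rows": [[[-30,0,0],0,-1],[[-60,0,0],0,-1],[[-60,0,0],0,-1],[[-60,0,0],0,-1]]}}

```text
t: 9.7
tcp_pos: [0.4764, -0.2024, 0.345]
tool_rot: [0.964, -0.266, 0.005, -0.0]
force: [-0.5, -0.9, 0.4]
finger_gap: -0.003
```

```bash
python3 - <<'E'
from h import *
s=sense();print(s['t'],s['tcp_pos'],s['force'],s['qd'].round(3))
w=snapshot("wrist"); cv2.imwrite("pics/w7.png",w["image"]); print(barspeed(w))
g=w["image"].max(2); n,l,st,c=cv2.connectedComponentsWithStats((g<60).astype(np.uint8))
for i in range(1,n):
    q=onplane(w,*c[i],.076)
    if 60<st[i,4]<6000 and np.hypot(q[0]-.49,q[1]+.22)<.06: print(c[i],q.round(4),bydepth(w,*c[i]).round(4))
E
```

```text
9.7 [ 0.47637309 -0.20242557  0.34502832] [-0.5236528  -0.87500615  0.42704418] [-0.003  0.011 -0.053  0.002 -0.004  0.001]
(263, array([ 5.41000e-01, -1.12000e-01,  1.53574e+02,  2.02802e+02]), 'speed by centroid', np.float64(4.99), 'by line', np.float64(4.93))
[323.76435304 123.01799486] [ 0.527  -0.2333  0.076 ] [ 0.527  -0.2333  0.0769]
[353.54568966 213.9637931 ] [ 0.4599 -0.2188  0.076 ] [ 0.4601 -0.2188  0.0766]
```

View pics/w7.png

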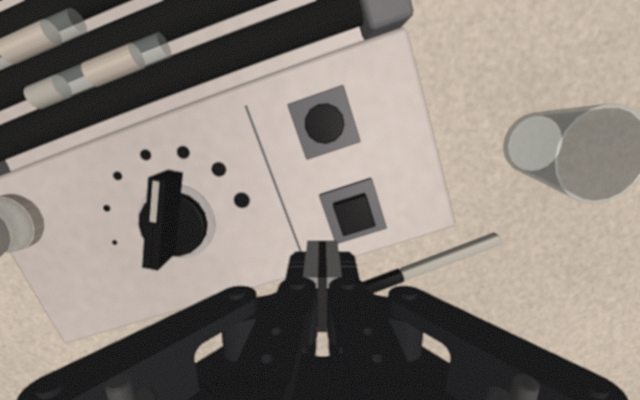

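```bash
python3 -c "
from station import sign_off
print(sign_off())"
```

```text
the job is handed in; nothing more can be done
None
```

The selector bar now rests on speed 5, and the round start key has been pressed fully down and has come back up. I handed the job in at about 9.8 s on the robot clock; the sign-off reports no verdict.

- **Selector:** The bar started at speed 3. I pushed it with the shut fingertips from one side only, 3 to 4 to 5, then backed off. At one point it stood at 4.6 for about 0.1 s without snapping, so I pushed 1.5 mm further and it clicked over.
- **Start key:** The round key is the rear one. At the bottom of the press the fingertips were 10 mm above the deck, which is its full 6 mm of travel, and the force read 18.6 N.
- **Last checks:** In the last wrist picture the bar read 4.99 by position and 4.93 by line fit. Both keys measured as up, about 77 mm above the table against 76 mm nominal. The contact force was within sensor noise and the arm was clear of everything.
- **Other objects:** The jar, tubes, beaker and marker looked undisturbed where they were in view. I did not measure their positions again, and I did not picture the rack, tip box and reagent bottle again; the arm stayed well away from them.
- **Disagreements:** The line fit of the bar angle was wrong in two readings, 6.4 with the bar at 4 and 5.31 with it at 5, probably because the fingers partly hid the white line. The position reading and the pictures settled both. The two cameras placed the round key about 3 mm apart, so I pressed between the two estimates.

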